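# Rub down and close a split pipe clamp on its dowels

### The arm

A 6-joint arm with a two-finger parallel gripper is mounted at the origin on the work surface. World frame = base frame: x ahead of the robot, y to its left, z up, the work surface at z = 0. Lengths are in m, angles in degrees, forces in N, time in s.
With the tool pointing down it reaches from about 0.375 to 0.9 m from the base axis. Payload 3.1 kg.
Tool frame: the origin (TCP) lies midway between the tips of the shut fingers; the grasp point (between the pads) lies bot.hold_point_z behind it (bot.hold_point_z is the distance from the TCP to the grasp point, in m); z points along the fingers, y is the direction in which the jaws open and shut (so a half turn about z gives the same grasp; the last joint's range is limited). The gripper opens to 87 mm and grips with 3 to 60 N. Pads are 19 mm wide; open, the fingers measure 117 mm over their backs; the gripper's body (75 mm by 190 mm) begins 51 mm behind the grasp point.
Start: joints at [59.559, 30.224, 82.088, -0, 67.689, -10.227], TCP at [0.216, 0.586, 0.198] pointing down, gripper open.
Joint ranges: [-176.69, 176.69], [-43.24, 126.21], [12.49, 139.97], [-82, 262], [0, 151.66], [-163.58, 163.58]. Speed limits (degrees/s): [159.86, 159.86, 180, 180, 180, 180].

### API

Orientations are given as a 3x3 rotation matrix whose columns are the frame's x, y, z axes.
In Python, from rig import bot, vision gives the robot as it stands.
- The arm moves only by the shell command python3 -m inch 'ROWS'. ROWS is JSON, a list of rows, each a list of 5 numbers: the finger opening in mm, from 0 to 87, then the shift along the tool's x, y, z in mm, then the turn about the tool's z in rad. In form: [[hand, dx, dy, dz, roll], ...]. A call has 1 to 8 rows; each row is the pose to reach, as a shift and turn from the pose measured when the call began, along the tool's axes at that moment; what a row does not reach only later rows make up. A row lasts 1/10 s, in which the tool goes at most 50 mm and 8.59 degrees, less where a joint would pass 70% of its speed; a pose out of reach is approached as far as the arm can. A call with a gripper value outside its range is refused whole. The fingers move at their own pace and stop on an object; the grip force is fixed at half the most. Time passes only in rows, so rows that repeat a pose let the fingers close. It gives the time, the measured TCP pose, the force and the opening at its end, in the units of the state.
- bot.read_state(): the state, without advancing time (a new reading comes with each control period).
- vision.capture(name): name is "scene" or "top"; returns (picture, depth): 384x512x3 uint8, red, green, blue; 384x512 float32, m along the optical axis (not along the pixel's ray), 0 where there is no reading.
- vision.camera_model(name): a dict with "intrinsics" (3x3 intrinsics, pixels), "dist" ([k1, k2, p1, p2, k3] as OpenCV has them; the pictures are not rectified), "camera_from_world" (4x4, takes a point from world to camera coordinates). Camera axes: x right, y down, z forward; pixel columns grow to the right and rows downward; lengths in m; the calibration is good to about 2 mm. A picture is of the moment at which its call begins. camera_model takes no time and is no camera call.
- bot.hand_in(): hands the job in, once; it reports no verdict.
The state is a dict: "time_s": time; "joint_positions": joint angles; "qvel": joint speeds; "tau": joint torques, N m; "position": TCP position; "tcp_rot": TCP orientation; "force": force on the tool from outside, world axes, zero at the start; "moment": the same for the moment, N m; "opening": opening from 0.0 (shut) to 1.0 (fully open).
Only numpy, scipy, OpenCV 4.12 (cv2) and the standard library are available. Lean on these libraries where they do the work, as an engineer would, in place of code of your own. Each camera call takes 0.05 s, during which the arm holds its last target. There are 200 camera calls.

### The job

Take the rubbing block and stroke it along the bare land (the one without dowels) of the lower clamp half, from the end where the pipe carries its collar to the other end, pressed flat all the way so that the sprung bed stays about 4 mm down; then stand the block upright on the bench, well clear of the stand. Then set the upper clamp half over the pipe onto the two dowels, push it fully home and keep it pressed so that the bed is about 8 mm down, without ever bottoming the bed. Finish while holding it pressed like that, and leave the tin, the reel and the loose coupling alone.

Things in the scene. Friction and masses are not known exactly. Their poses are not given: they have to be found in the camera images.
- stand: fixed dark steel base of the assembly stand on the bench, 130 (x) x 150 (y) x 22 mm. Origin at the centre of its underside at bench height; stays where it is. It carries four springs, the bed and the lower clamp half, which all share its axes.
- bed (a joint): downward travel (m) of the sprung aluminium bed (100 x 130 x 10 mm) that carries the lower half: 0 at rest, grows as it is pushed down, hard stop at 0.015. It only slides vertically. It starts to yield at about 3 N and then sinks 1 mm per 1 N (4 mm at 7 N, 8 mm at 11 N).
- lower_half (a point): off-white plastic lower clamp half fixed on the bed, 90 (x) x 120 (y) x 30 mm. Origin at the centre of its underside, 55 mm above the bench at rest; joint face at its z = 30 mm. The face is two flat lands, each 30 mm wide and 120 mm long: the bare land centred at x = -30 mm (robot side), the dowel land at x = +30 mm. A copper pipe lies along y between them.
- bare_land (a point): centre of the bare land, on the joint face of the lower half (its x = -30, y = 0, z = 30 mm), 85 mm above the bench at rest.
- collar (a point): centre of the pipe's collar, on the pipe axis at x = 0, y = 90, z = 30 mm of the lower half; collar 29 mm in diameter, 30 mm long (y = 75 to 105 mm). The pipe is 22 mm in diameter, 220 mm long, fixed in the lower half and centred at joint face height, so it stands 11 mm above the face.
- dowel_left (a point): foot of the +y steel dowel on the joint face of the lower half, at x = 30, y = 42, z = 30 mm of the lower half. The dowel is 12 mm in diameter and stands 20 mm above the face; its top 6 mm taper to 5.6 mm diameter.
- dowel_right (a point): foot of the other, equal dowel, at x = 30, y = -42, z = 30 mm of the lower half.
- upper_half: loose off-white plastic upper half, about 0.3 kg, 90 (x) x 120 (y) x 32 mm plus a rib; starts joint face down on the bench. Origin at the centre of its underside (joint face). A channel 30 mm wide, 14 mm deep runs along y under its middle. Grip rib on top, centred: 24 (x) x 70 (y) mm, z = 32 to 68 mm. Two 14 mm through holes along its +x side; it fits only with these on the dowel side.
- hole_left (a point): mouth, on the joint face, of the +y hole of the upper half (x = 30, y = 42, z = 0 mm); belongs on dowel_left.
- hole_right (a point): mouth, on the joint face, of the -y hole of the upper half (x = 30, y = -42, z = 0 mm); belongs on dowel_right.
- block: loose rubbing block, about 0.15 kg, standing on the bench: dark sole 24 (x) x 56 (y) x 14 mm, wooden grip above it 20 (x) x 46 (y) mm up to z = 50 mm. Origin at the centre of the sole's underside. Used with its long side along the land.
- tin: bystander: aluminium tin with a black cap, 60 mm in diameter, 50 mm tall; origin at the centre of its underside.
- reel: bystander: steel reel, 52 mm in diameter, 40 mm tall; origin at the centre of its underside.
- coupling: bystander: loose copper coupling standing on end, 29 mm in diameter, 35 mm tall; origin at the centre of its underside.
Things that resemble listed ones, but are neither listed nor needed, are in the scene too. Of the things that look like the stand, take the one that is farthest to the robot's right at the start. Of the things that look like the upper_half, take the one that is farthest to the robot's right at the start.

How it is judged (in metres and radians):
On the way, in this order (a step that is already met when the one before it is completed fails the run):
1. block pressed flat on the bare land at the collar end (contact force between block and stand between 3 and 17 N and value of joint bed between 0.001 and 0.01 m and x of block in the frame of lower_half between -0.04 and -0.02 m and z of block in the frame of lower_half between 0.027 and 0.033 m and angle between the y axis of block and the y axis of lower_half, either way round below 0.25 rad and y of block in the frame of lower_half above 0.022 m), for 0.1 s.
2. still pressed, just before the middle (contact force between block and stand between 3 and 17 N and value of joint bed between 0.001 and 0.01 m and x of block in the frame of lower_half between -0.04 and -0.02 m and z of block in the frame of lower_half between 0.027 and 0.033 m and angle between the y axis of block and the y axis of lower_half, either way round below 0.25 rad and y of block in the frame of lower_half between 0.003 and 0.018 m), for 0.1 s.
3. still pressed, just past the middle (contact force between block and stand between 3 and 17 N and value of joint bed between 0.001 and 0.01 m and x of block in the frame of lower_half between -0.04 and -0.02 m and z of block in the frame of lower_half between 0.027 and 0.033 m and angle between the y axis of block and the y axis of lower_half, either way round below 0.25 rad and y of block in the frame of lower_half between -0.018 and -0.003 m), for 0.1 s.
4. still pressed, at the other end (contact force between block and stand between 3 and 17 N and value of joint bed between 0.001 and 0.01 m and x of block in the frame of lower_half between -0.04 and -0.02 m and z of block in the frame of lower_half between 0.027 and 0.033 m and angle between the y axis of block and the y axis of lower_half, either way round below 0.25 rad and y of block in the frame of lower_half below -0.022 m), for 0.1 s.
At the end, for the whole second after the job is handed in: Each hole mouth within 3 mm of its dowel's foot; halves pressed together with 5 to 18 N, fingers on the upper half, bed steadily 5 to 12 mm down; block upright (within 0.1 rad) at rest on the bench (underside below 4 mm), its centre over 80 mm from the stand's centre (distance between hole_left and dowel_left below 0.003 m and distance between hole_right and dowel_right below 0.003 m and value of joint bed between 0.005 and 0.012 m and contact force between upper_half and stand between 5 and 18 N and contact force between the fingers and upper_half above 2 N and linear speed of each of upper_half, block below 0.01 m/s and height (world z) of block below 0.004 m and angle between block's own z axis and vertical below 0.1 rad and horizontal distance between block and stand above 0.08 m); the arm keeps its last pose, push and grip.
It fails at once if the bed is pushed to its stop (over 14.5 mm) (value of joint bed above 0.0145 m).
It fails at once if the tin is moved more than 20 mm (distance of tin from where it was at the start of the episode above 0.02 m).
It fails at once if the reel is moved more than 20 mm (distance of reel from where it was at the start of the episode above 0.02 m).
It fails at once if the coupling is moved more than 20 mm (distance of coupling from where it was at the start of the episode above 0.02 m).
It also fails if it takes over 72 s, if anything falls off the work surface, if the arm or the gripper's body presses on something with over 40 N, if the wrist force passes 120 N, or if a joint passes its speed limit or range.

## Working session

There is one attempt and no reset: what is moved stays moved. The work goes in short steps, Python scripts to look and compute and a shell command to move; the robot and the scene stay as the last step left them, time stands still between calls to the robot, and variables do not carry over. Pictures are saved under pics/ and viewed, about 8 in all and at most 12, crops included, and the job is handed in when it is done.

```bash
ls; mkdir -p pics; cat > h.py <<'E'
import numpy as np, cv2
from rig import bot, vision
def cap(n):
    p,d=vision.capture(n); np.savez('/tmp/%s.npz'%n,p=p,d=d); return p,d
def world(n,uv,d=None,z=None):
    m=vision.camera_model(n);K=np.array(m['intrinsics']);T=np.linalg.inv(np.array(m['camera_from_world']))
    r=cv2.undistortPoints(np.array([[uv]],float),K,np.array(m['dist']))[0,0]; r=np.array([r[0],r[1],1])
    if z is not None:
        w=T[:3,:3]@r; d=(z-T[2,3])/w[2]
    return T[:3,:3]@(r*d)+T[:3,3]
def pix(n,P):
    m=vision.camera_model(n);T=np.array(m['camera_from_world'])
    return cv2.projectPoints(np.array(P,float).reshape(-1,3),cv2.Rodrigues(T[:3,:3])[0],T[:3,3],np.array(m['intrinsics']),np.array(m['dist']))[0][:,0]
E
python3 - <<'E'
from h import *
for n in ('scene','top'):
    p,d=cap(n); cv2.imwrite(f'pics/{n}0.png',cv2.resize(p[...,::-1],(768,576),interpolation=cv2.INTER_CUBIC))
    m=vision.camera_model(n); print(n,np.round(np.linalg.inv(m['camera_from_world']),3),m['intrinsics'])
s=bot.read_state(); print(s,bot.hold_point_z)
E
```

```text
pics
scene [[-0.6    0.51  -0.617  1.059]
 [ 0.8    0.397 -0.45   0.376]
 [ 0.016 -0.763 -0.646  0.636]
 [ 0.     0.     0.     1.   ]] [[346.41438349   0.         254.32827482]
 [  0.         346.41438349 190.13359564]
 [  0.           0.           1.        ]]
top [[-0.143 -0.968  0.204  0.343]
 [-0.99   0.141 -0.025  0.018]
 [-0.004 -0.206 -0.979  1.122]
 [ 0.     0.     0.     1.   ]] [[396.95580011   0.         251.70492664]
 [  0.         396.95580011 187.0035732 ]
 [  0.           0.           1.        ]]
{'time_s': 0.1, 'joint_positions': array([ 5.95585675e+01,  3.02729464e+01,  8.21503596e+01,  7.00448972e-04,
        6.76885791e+01, -1.02261349e+01]), 'qvel': array([ 0.01335992, -0.16187743, -0.25343335,  0.04116322,  0.01524129,
       -0.07723003]), 'tau': array([ 3.13200126e-04, -4.40983915e+01, -1.77150661e+01,  6.35150378e-02,
        5.33999281e-02, -4.23861309e-05]), 'position': array([0.215558  , 0.58589208, 0.19736966]), 'tcp_rot': array([[-9.38399011e-01,  3.45552165e-01, -9.99131857e-04],
       [ 3.45553424e-01,  9.38397579e-01, -1.67783841e-03],
       [ 3.57802220e-04, -1.91973534e-03, -9.99998093e-01]]), 'force': array([-0.37855386,  0.50267884, -0.38975284]), 'moment': array([0.02376048, 0.05074975, 0.02562309]), 'opening': 1.0012943186997323} 0.0187
```

View pics/top0.png

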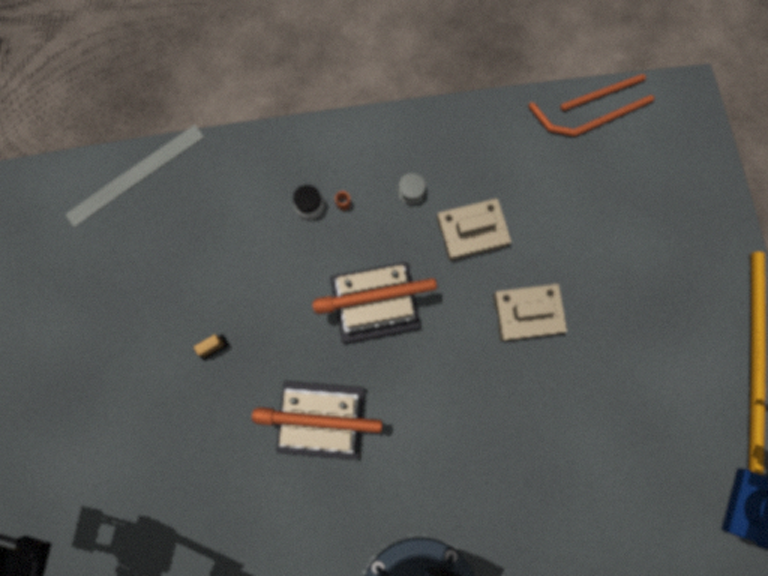

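View pics/scene0.png

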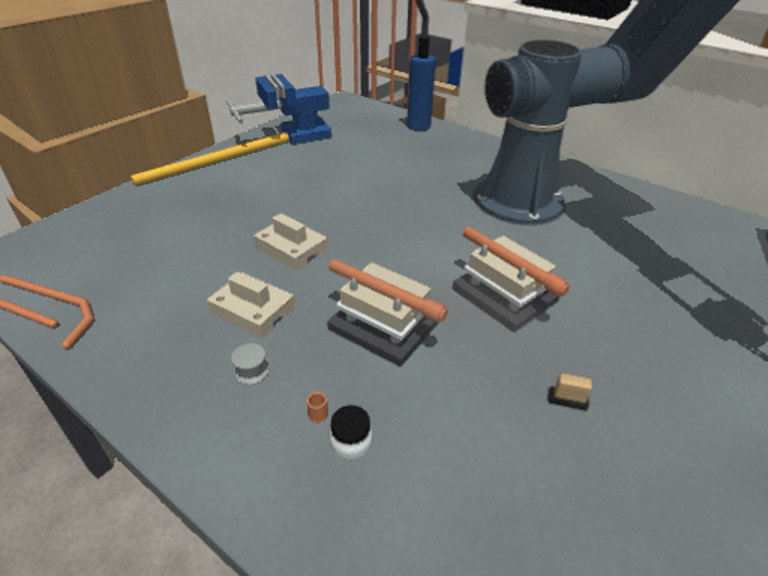

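Top view (768x576): robot's right is image right, so the right stand is the one at (376,300), the right upper half at (531,312), and the block at (210,346). The collar is at the left (+y) end, (322,305).

```bash
cat > m.py <<'E'
from h import *
def cloud(n):
    f=np.load('/tmp/%s.npz'%n); d=f['d']; v,u=np.mgrid[:384,:512]
    m=vision.camera_model(n);T=np.linalg.inv(np.array(m['camera_from_world']))
    r=cv2.undistortPoints(np.stack([u,v],-1).reshape(-1,1,2).astype(float),np.array(m['intrinsics']),np.array(m['dist']))[:,0]
    r=np.c_[r,np.ones(len(r))]*d.reshape(-1,1)
    P=r@T[:3,:3].T+T[:3,3]; P[d.ravel()<=0]=np.nan; return P
def rect(P,c,rad,z0,z1):
    k=(np.hypot(P[:,0]-c[0],P[:,1]-c[1])<rad)&(P[:,2]>z0)&(P[:,2]<z1)
    Q=P[k]; return len(Q),np.round(np.median(Q,0),4),cv2.minAreaRect((Q[:,:2]*1000).astype(np.float32))
E
python3 - <<'E'
from m import *
P=cloud('top'); S=cloud('scene')
c={}
for n,u,z in (('block',(140,231),.05),('stand',(250,200),.085),('upper',(354,208),.03),('tin',(205,132),.05),('coup',(229,133),.03),('reel',(275,126),.04)):
    c[n]=world('top',u,z=z); print(n,c[n].round(3))
for n,rad,z0,z1 in (('block',.05,.035,.06),('block',.05,.006,.06),('upper',.09,.022,.045),('upper',.09,.05,.08),('stand',.11,.075,.092),('stand',.14,.012,.03)):
    for C in (P,S): print(n,z0,rect(C,c[n],rad,z0,z1))
p=np.load('/tmp/top.npz')['p'][...,::-1]
t=[cv2.resize(p[y-32:y+32,x-42:x+42],(400,300),interpolation=cv2.INTER_CUBIC) for x,y in ((140,231),(250,200),(354,208))]
q=np.load('/tmp/scene.npz')['p'][...,::-1]
t.append(cv2.resize(q[202-42:202+42,260-56:260+56],(400,300),interpolation=cv2.INTER_CUBIC))
cv2.imwrite('pics/mos.png',np.vstack([np.hstack(t[:2]),np.hstack(t[2:])]))
E
```

```text
block [0.489 0.309 0.05 ]
stand [0.525 0.001 0.085]
upper [ 0.47  -0.284  0.03 ]
tin [0.745 0.1   0.05 ]
coup [0.739 0.032 0.03 ]
reel [ 0.737 -0.102  0.04 ]
block 0.035 (145, array([0.4938, 0.3145, 0.0486]), ((494.5836181640625, 316.6077880859375), (20.664386749267578, 47.37471389770508), 20.512409210205078))
block 0.035 (247, array([0.5011, 0.3171, 0.0499]), ((496.6120300292969, 316.6650085449219), (22.486215591430664, 44.095279693603516), 20.91556739807129))
block 0.006 (230, array([0.4926, 0.312 , 0.0467]), ((494.0647888183594, 316.4327392578125), (24.202667236328125, 57.38246154785156), 24.289047241210938))
block 0.006 (497, array([0.5033, 0.3175, 0.0345]), ((496.7993469238281, 317.01226806640625), (25.40729522705078, 54.71864318847656), 21.649307250976562))
upper 0.022 (1104, array([ 0.4636, -0.2786,  0.0318]), ((473.57611083984375, -283.4187927246094), (121.03020477294922, 91.71189880371094), 88.52173614501953))
upper 0.022 (614, array([ 0.4918, -0.2591,  0.0317]), ((475.1380920410156, -280.8596496582031), (122.56529998779297, 91.75958251953125), 88.69635009765625))
upper 0.05
[... 211 characters left out ...]
8281, -280.747802734375), (69.62353515625, 25.537189483642578), 88.52287292480469))
stand 0.075 (1211, array([0.5273, 0.0021, 0.0848]), ((534.71923828125, 2.082916259765625), (88.45922088623047, 218.19122314453125), 2.7536022663116455))
stand 0.075 (1205, array([0.5481, 0.0091, 0.0851]), ((536.2352294921875, 2.4973220825195312), (93.41036987304688, 216.8215789794922), 2.1708829402923584))
stand 0.012 (619, array([0.4861, 0.0021, 0.0213]), ((534.8594970703125, 1.7126235961914062), (128.40834045410156, 149.89544677734375), 3.051887035369873))
stand 0.012 (947, array([0.5823, 0.0324, 0.0218]), ((547.863525390625, 3.6752777099609375), (110.07213592529297, 150.1760711669922), 2.9532253742218018))
```

View pics/mos.png

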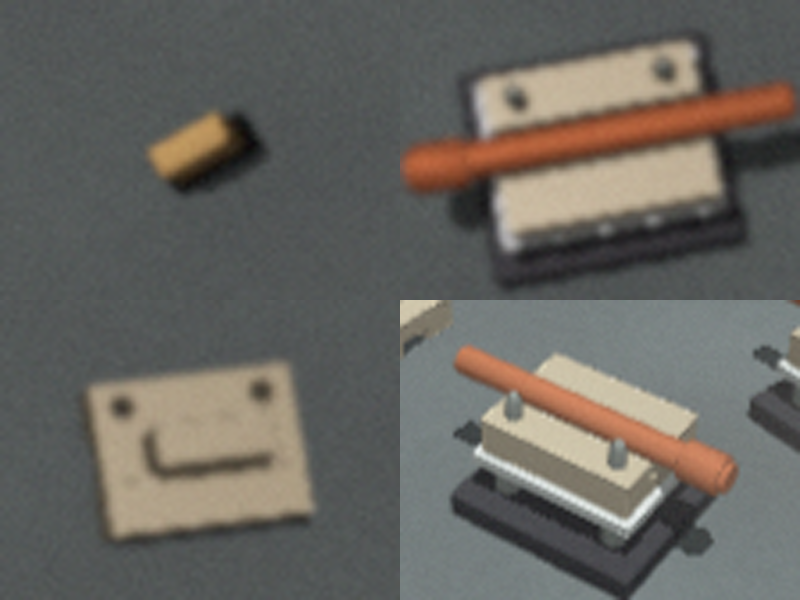

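Crops: block grip is long from lower-left to upper-right; the right stand has dowels on the far (+x) side and the collar at +y; the upper half's holes are on its far (+x) side (122,407),(262,390), so it needs no half turn.

```bash
cat > go.py <<'E'
import sys; from h import *
# usage: go.py x y z yaw(deg; world angle of tool y): prints shift mm & roll rad
x,y,z,w=map(float,sys.argv[1:5]); s=bot.read_state(); R=np.array(s['tcp_rot']); p=np.array(s['position'])
a=np.degrees(np.arctan2(R[1,1],R[0,1])); r=-((w-a+180)%360-180)
print('t',round(s['time_s'],2),'p',(p*1000).round(1),'yaw',a.round(2),'F',np.round(s['force'],1),'open',round(s['opening']*87,1))
print('shift',(R.T@(np.array([x,y,z])-p)*1000).round(1),'roll',round(np.radians(r),4),'j6',s['joint_positions'][5].round(0))
E
python3 go.py .4955 .3168 .09 21
```

```text
t 0.1 p [215.6 585.9 197.4] yaw 69.78 F [-0.4  0.5 -0.4] open 87.1
shift [-355.7 -155.6  107.5] roll 0.8514 j6 -10.0
```

```bash
python3 -m inch '[[70,-356,-156,107,0.851],[70,-356,-156,107,0.851],[70,-356,-156,107,0.851],[70,-356,-156,107,0.851],[70,-356,-156,107,0.851],[70,-356,-156,107,0.851],[70,-356,-156,107,0.851],[70,-356,-156,107,0.851]]'; python3 go.py .4955 .3168 .021 21
```

```text
time_s: 0.9
position: [0.4941, 0.3171, 0.0906]
tcp_rot: [[-0.359, 0.933, -0.002], [0.933, 0.359, -0.002], [-0.001, -0.002, -1.0]]
force: [0.5, 1.1, 0.4]
opening: 0.804
t 0.9 p [494.1 317.1  90.6] yaw 21.02 F [0.5 1.1 0.4] open 69.9
shift [-0.7  1.3 69.6] roll 0.0004 j6 1.0
```

```bash
python3 -m inch '[[60,-1,1,35,0],[60,-1,1,69.5,0],[60,-1,1,69.5,0],[60,-1,1,69.5,0],[0,-1,1,69.5,0],[0,-1,1,69.5,0],[0,-1,1,69.5,0],[0,-1,1,69.5,0]]'; python3 -m inch '[[0,0,0,0,0],[0,0,0,0,0],[0,0,0,0,0]]';python3 go.py .4955 .3168 .021 21
```

```text
time_s: 1.7
position: [0.4957, 0.3169, 0.0223]
tcp_rot: [[-0.359, 0.933, 0.0], [0.933, 0.359, -0.001], [-0.001, -0.0, -1.0]]
force: [0.6, -0.1, -0.0]
opening: 0.414
time_s: 2.0
position: [0.4961, 0.3171, 0.0227]
tcp_rot: [[-0.359, 0.933, 0.001], [0.933, 0.359, -0.001], [-0.001, 0.001, -1.0]]
force: [-1.0, 0.3, 2.1]
opening: 0.221
t 2.0 p [496.1 317.1  22.7] yaw 21.05 F [-1.   0.3  2.1] open 19.2
shift [-0.1 -0.6  1.7] roll 0.0008 j6 1.0
```

```bash
python3 -m inch '[[0,0,0,-50,0],[0,0,0,-100,0],[0,0,0,-137,0],[0,0,0,-137,0]]'; python3 go.py .5041 .0307 .15 2.8
```

```text
time_s: 2.4
position: [0.4998, 0.3189, 0.1653]
tcp_rot: [[-0.359, 0.933, 0.012], [0.933, 0.359, 0.004], [-0.001, 0.013, -1.0]]
force: [-0.7, 0.2, -1.6]
opening: 0.22
t 2.4 p [499.8 318.9 165.3] yaw 21.05 F [-0.7  0.2 -1.6] open 19.1
shift [-270.5  -99.7   14.2] roll 0.3185 j6 1.0
```

```bash
python3 -m inch '[[0,0,0,0,0],[0,0,0,0,0]]'; python3 go.py .5041 .0307 .15 2.8
```

```text
time_s: 2.6
position: [0.4992, 0.3186, 0.1644]
tcp_rot: [[-0.359, 0.933, 0.011], [0.933, 0.359, 0.003], [-0.001, 0.011, -1.0]]
force: [-0.1, -1.2, -2.5]
opening: 0.221
t 2.6 p [499.2 318.6 164.4] yaw 21.05 F [-0.1 -1.2 -2.5] open 19.2
shift [-270.5  -99.    13.5] roll 0.3185 j6 1.0
```

```bash
python3 -m inch '[[0,-45,-16,2,0.05],[0,-90,-33,4,0.1],[0,-135,-50,7,0.16],[0,-180,-66,9,0.21],[0,-225,-82,11,0.26],[0,-270.5,-99,13.5,0.3185],[0,-270.5,-99,13.5,0.3185],[0,-270.5,-99,13.5,0.3185]]';python3 -m inch '[[0,0,0,0,0],[0,0,0,0,0]]'; python3 go.py .5041 .0307 .12 2.8; python3 - <<'E'
from m import *
p,d=cap('top');q,_=cap('scene')
P=cloud('top')
x=[int(v) for v in pix('top',[.505,.03,.1])[0]]; y=[int(v) for v in pix('scene',[.505,.03,.1])[0]]
a=p[x[1]-48:x[1]+48,x[0]-64:x[0]+64,::-1]; b=q[y[1]-60:y[1]+60,y[0]-80:y[0]+80,::-1]
cv2.imwrite('pics/a.png',np.hstack([cv2.resize(i,(400,300),interpolation=cv2.INTER_CUBIC) for i in (a,b)]))
E
```

```text
time_s: 3.4
position: [0.5029, 0.0297, 0.1485]
tcp_rot: [[-0.046, 0.999, 0.007], [0.999, 0.046, 0.004], [0.004, 0.007, -1.0]]
force: [1.1, 1.1, -2.1]
opening: 0.224
time_s: 3.6
position: [0.5021, 0.0311, 0.1477]
tcp_rot: [[-0.048, 0.999, 0.005], [0.999, 0.048, 0.005], [0.005, 0.005, -1.0]]
force: [0.5, -0.4, -1.1]
opening: 0.216
t 3.6 p [502.1  31.1 147.7] yaw 2.74 F [ 0.5 -0.4 -1.1] open 18.8
shift [-0.7  1.8 27.8] roll -0.001 j6 -12.0
```

View pics/a.png

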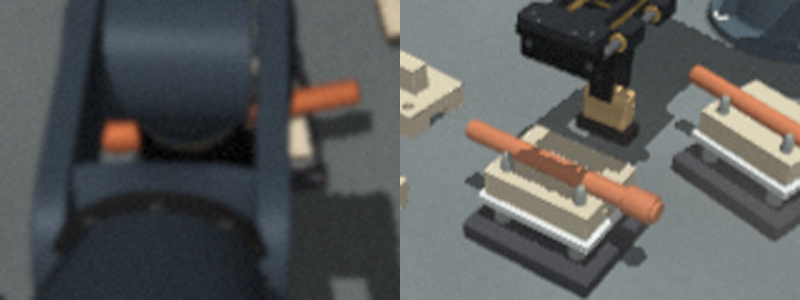

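The block is held upright above the near land, with the collar on the far left of it. Now I lower it.

```bash
python3 -m inch '[[0,-0.5,1,12,0],[0,-1,2,25,0],[0,-1,2,34,0],[0,-1,2,37,0],[0,-1,2,37,0],[0,-1,2,37,0]]'; python3 go.py .5041 .0307 .1037 2.8
```

```text
time_s: 4.3
position: [0.505, 0.0305, 0.1113]
tcp_rot: [[-0.048, 0.999, 0.007], [0.999, 0.048, 0.005], [0.004, 0.007, -1.0]]
force: [0.3, 0.5, -1.6]
opening: 0.217
t 4.3 p [505.   30.5 111.3] yaw 2.77 F [ 0.3  0.5 -1.6] open 18.9
shift [ 0.2 -1.   7.6] roll -0.0005 j6 -13.0
```

```bash
python3 -m inch '[[0,0,-0.5,3,0],[0,0,-0.5,5,0],[0,0,-0.5,6,0],[0,0,-0.5,6,0],[0,0,-0.5,6,0]]'; python3 go.py .5041 .0307 .1037 2.8
```

```text
time_s: 4.8
position: [0.5052, 0.0305, 0.1058]
tcp_rot: [[-0.048, 0.999, 0.008], [0.999, 0.048, 0.005], [0.004, 0.008, -1.0]]
force: [0.6, 1.5, 3.7]
opening: 0.218
t 4.8 p [505.2  30.5 105.8] yaw 2.76 F [0.6 1.5 3.7] open 19.0
shift [ 0.3 -1.1  2.1] roll -0.0007 j6 -13.0
```

```bash
python3 -m inch '[[0,0,-0.5,1,0],[0,0,-0.5,2,0],[0,0,-0.5,2,0],[0,0,-0.5,2,0]]'; python3 go.py .507 -.0293 .1037 2.8; python3 -c "
from m import *
cap('scene'); S=cloud('scene'); print(rect(S,(.565,0),.03,.07,.088)[:2], rect(S,(.535,-.02),.03,.07,.1)[:2])"
```

```text
time_s: 5.2
position: [0.5052, 0.0305, 0.104]
tcp_rot: [[-0.048, 0.999, 0.009], [0.999, 0.048, 0.005], [0.004, 0.009, -1.0]]
force: [-1.0, 1.6, 5.1]
opening: 0.221
t 5.2 p [505.2  30.5 104. ] yaw 2.75 F [-1.   1.6  5.1] open 19.2
shift [-59.8  -1.1   0.1] roll -0.0008 j6 -13.0
(319, array([0.5662, 0.0011, 0.0812])) (294, array([ 0.5433, -0.0195,  0.0835]))
```

```bash
python3 -m inch '[[0,-4,0,0,0],[0,-8,0,0,0],[0,-12,0,0,0],[0,-16,0,0,0],[0,-20,0,0,0],[0,-24,0,0,0],[0,-27,0,0,0],[0,-30,0,0,0]]'; python3 go.py .507 -.0303 .1037 2.8
```

```text
time_s: 6.05
position: [0.5065, 0.001, 0.104]
tcp_rot: [[-0.047, 0.999, 0.009], [0.999, 0.047, 0.006], [0.005, 0.009, -1.0]]
force: [-0.3, 2.8, 6.0]
opening: 0.217
t 6.05 p [506.5   1.  104. ] yaw 2.72 F [-0.3  2.8  6. ] open 18.9
shift [-31.3  -1.    0.2] roll -0.0014 j6 -16.0
```

```bash
python3 -m inch '[[0,-4,0,0,0],[0,-8,0,0,0],[0,-12,0,0,0],[0,-16,-0.5,0,0],[0,-20,-0.5,0,0],[0,-25,-1,0,0],[0,-29,-1,0,0],[0,-32.5,-1,0,0]]';python3 -m inch '[[0,-1,0,0,0],[0,-1,0,0,0],[0,-1,0,0,0]]'; python3 go.py .507 -.0303 .1037 2.8; python3 -c "
from m import *
cap('scene'); S=cloud('scene'); print(rect(S,(.565,0),.03,.07,.088)[:2])
q=np.load('/tmp/scene.npz')['p']; y=[int(v) for v in pix('scene',[.52,0,.1])[0]]
cv2.imwrite('pics/b.png',cv2.resize(q[y[1]-60:y[1]+60,y[0]-80:y[0]+80,::-1],(640,480),interpolation=cv2.INTER_CUBIC))"
```

```text
time_s: 6.85
position: [0.5068, -0.0311, 0.104]
tcp_rot: [[-0.047, 0.999, 0.009], [0.999, 0.047, 0.007], [0.006, 0.009, -1.0]]
force: [-0.3, 3.3, 5.3]
opening: 0.218
time_s: 7.15
position: [0.5068, -0.0316, 0.1041]
tcp_rot: [[-0.046, 0.999, 0.009], [0.999, 0.046, 0.008], [0.007, 0.009, -1.0]]
force: [1.4, 3.1, 5.4]
opening: 0.22
t 7.15 p [506.8 -31.6 104.1] yaw 2.65 F [1.4 3.1 5.4] open 19.2
shift [1.3 0.2 0.4] roll -0.0026 j6 -20.0
(323, array([0.5665, 0.0007, 0.0814]))
```

View pics/b.png

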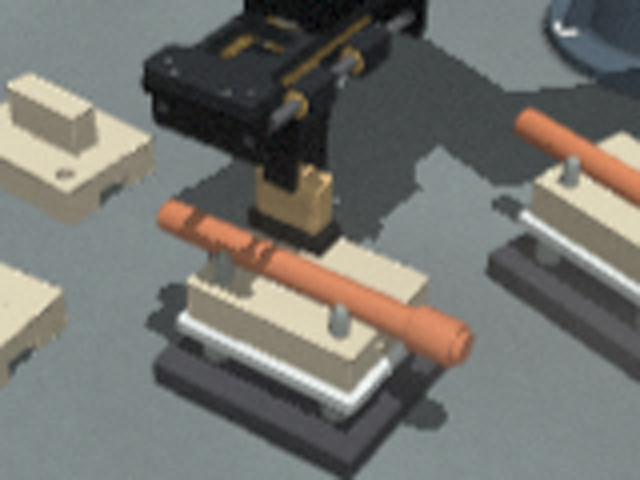

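```bash
python3 -c "
from m import *
S=cloud('scene'); q=np.load('/tmp/scene.npz')['p'].reshape(-1,3).astype(int)
a=np.radians(2.8);c,s=np.cos(a),np.sin(a); L=np.c_[(S[:,0]-.5355)*c+(S[:,1]-.0022)*s,-(S[:,0]-.5355)*s+(S[:,1]-.0022)*c,S[:,2]]*1000
near=(abs(L[:,0]+25)<25)&(abs(L[:,1])<75)
w=near&(L[:,2]>96)&(L[:,2]<140)&(q[:,0]>q[:,2]+35)&(L[:,0]<-15)
so=near&(L[:,2]>84)&(L[:,2]<97)&(q.sum(1)<150)&(L[:,0]<-12)
for k in (w,so): print(k.sum(),np.percentile(L[k],[1,50,99],axis=0).round(1).tolist())
"; python3 go.py .45 -.12 .16 2.8
```

```text
187 [[-38.6, -49.9, 99.4], [-21.3, -19.9, 116.1], [-18.2, -8.3, 132.9]]
86 [[-38.4, -57.6, 85.4], [-18.5, -27.1, 93.3], [-16.2, -3.1, 96.3]]
t 7.2 p [506.8 -31.6 104.1] yaw 2.65 F [0.7 3.5 5.7] open 19.1
shift [-85.3 -60.4 -57.1] roll -0.0026 j6 -20.0
```

```bash
python3 -m inch '[[0,0,0,-20,0],[0,0,0,-50,0],[0,-20,-10,-55,0],[0,-50,-30,-55,0],[0,-85,-55,-55,0],[0,-118,-80,-40,0],[0,-118,-80,-20,0],[0,-118,-80,0,0]]'; python3 go.py .43 -.15 .035 2.8
```

```text
time_s: 8.0
position: [0.4309, -0.1545, 0.1015]
tcp_rot: [[-0.043, 0.999, 0.007], [0.999, 0.043, 0.008], [0.007, 0.008, -1.0]]
force: [0.2, 0.4, -2.0]
opening: 0.217
t 8.0 p [ 430.9 -154.5  101.5] yaw 2.48 F [ 0.2  0.4 -2. ] open 18.9
shift [ 4.  -1.2 66.5] roll -0.0056 j6 -37.0
```

```bash
python3 -m inch '[[0,0,0,20,0],[0,0,0,45,0],[0,0,0,65,0],[0,0,0,65,0],[0,0,0,65,0]]'; python3 go.py .43 -.15 .022 2.8
```

```text
time_s: 8.5
position: [0.4307, -0.1537, 0.0361]
tcp_rot: [[-0.043, 0.999, 0.005], [0.999, 0.043, 0.009], [0.009, 0.006, -1.0]]
force: [-0.4, 0.2, -1.1]
opening: 0.22
t 8.5 p [ 430.7 -153.7   36.1] yaw 2.49 F [-0.4  0.2 -1.1] open 19.2
shift [ 3.6 -0.6 14.1] roll -0.0055 j6 -38.0
```

```bash
python3 -m inch '[[0,0,0,5,0],[0,0,0,10,0],[0,0,0,13,0],[0,0,0,13.5,0],[0,0,0,14,0]]'; python3 go.py .43 -.15 .022 2.8
```

```text
time_s: 9.0
position: [0.4311, -0.1534, 0.0226]
tcp_rot: [[-0.043, 0.999, 0.006], [0.999, 0.043, 0.009], [0.009, 0.007, -1.0]]
force: [0.4, 3.0, 9.0]
opening: 0.215
t 9.0 p [ 431.1 -153.4   22.6] yaw 2.47 F [0.4 3.  9. ] open 18.7
shift [ 3.4 -1.   0.6] roll -0.0058 j6 -38.0
```

```bash
python3 -m inch '[[0,0,0,-0.5,0],[35,0,0,-0.5,0],[50,0,0,-0.5,0],[50,0,0,-0.5,0],[50,0,0,-0.5,0],[50,0,0,-30,0],[50,0,0,-80,0],[50,0,0,-100,0]]'; python3 go.py .4737 -.282 .12 -1.3; python3 - <<'E'
from m import *
cap('top');cap('scene');P=cloud('top');S=cloud('scene')
for C in (P,S): print(rect(C,(.43,-.153),.05,.006,.06)); print(rect(C,(.4737,-.282),.09,.05,.08))
E
```

```text
time_s: 9.8
position: [0.4318, -0.1552, 0.1255]
tcp_rot: [[-0.043, 0.999, 0.01], [0.999, 0.043, 0.006], [0.006, 0.01, -1.0]]
force: [1.8, -0.5, -0.4]
opening: 0.571
t 9.8 p [ 431.8 -155.2  125.5] yaw 2.47 F [ 1.8 -0.5 -0.4] open 49.7
shift [-128.6   36.3    5.1] roll 0.0658 j6 -37.0
(13, array([ 0.4382, -0.1275,  0.0116]), ((450.44805908203125, -129.84732055664062), (5.164831161499023, 45.82249450683594), 80.33616638183594))
(0, array([nan, nan, nan]), ((0.0, 0.0), (0.0, 0.0), 0.0))
(275, array([ 0.4403, -0.1448,  0.0307]), ((433.3632507324219, -152.43521118164062), (28.069133758544922, 58.23581314086914), 5.11063814163208))
(214, array([ 0.4807, -0.2759,  0.0663]), ((473.7743225097656, -280.438232421875), (71.4068374633789, 27.248863220214844), 87.30201721191406))
  return _methods._mean(a, axis=axis, dtype=dtype,
  ret = um.true_divide(
```

```bash
python3 -m inch '[[50,-45,12,2,0.022],[50,-90,25,4,0.044],[50,-128.6,36.3,5,0.066],[50,-128.6,36.3,5,0.066],[50,-128.6,36.3,5,0.066],[50,-128.6,36.3,45,0.066],[50,-128.6,36.3,60,0.066],[50,-128.6,36.3,60,0.066]]'; python3 go.py .4737 -.282 .039 -1.3
```

```text
time_s: 10.7
position: [0.4721, -0.2784, 0.0625]
tcp_rot: [[0.022, 1.0, 0.006], [1.0, -0.022, 0.011], [0.011, 0.006, -1.0]]
force: [0.6, 1.0, 0.4]
opening: 0.574
t 10.7 p [ 472.1 -278.4   62.5] yaw -1.24 F [0.6 1.  0.4] open 49.9
shift [-3.8  1.6 23.4] roll 0.0011 j6 -42.0
```

```bash
python3 -m inch '[[50,-3.8,1.6,10,0],[50,-3.8,1.6,23,0],[50,-3.8,1.6,23,0],[50,-3.8,1.6,23,0],[0,-3.8,1.6,23,0],[0,-3.8,1.6,23,0],[0,-3.8,1.6,23,0],[0,-3.8,1.6,23,0]]'; python3 -m inch '[[0,0,0,0,0],[0,0,0,0,0]]';python3 go.py .4737 -.282 .14 -1.3
```

```text
time_s: 11.5
position: [0.4739, -0.2821, 0.0397]
tcp_rot: [[0.022, 1.0, 0.006], [1.0, -0.022, 0.011], [0.011, 0.006, -1.0]]
force: [-0.1, 0.3, -0.5]
opening: 0.299
time_s: 11.7
position: [0.4737, -0.2821, 0.0397]
tcp_rot: [[0.022, 1.0, 0.006], [1.0, -0.022, 0.011], [0.011, 0.006, -1.0]]
force: [-0.6, 0.3, -0.3]
opening: 0.268
t 11.7 p [ 473.7 -282.1   39.7] yaw -1.24 F [-0.6  0.3 -0.3] open 23.4
shift [   1.1    0.5 -100.3] roll 0.0011 j6 -42.0
```

```bash
python3 -m inch '[[0,0,0,-15,0],[0,0,0,-40,0],[0,0,0,-85,0],[0,0,0,-130,0],[0,0,0,-136,0],[0,0,0,-136,0],[0,0,0,-136,0]]'; python3 go.py .5355 .0022 .175 2.8
```

```text
time_s: 12.4
position: [0.4716, -0.2824, 0.1741]
tcp_rot: [[0.022, 1.0, 0.003], [1.0, -0.022, 0.013], [0.013, 0.003, -1.0]]
force: [-0.1, 0.7, -3.0]
opening: 0.262
t 12.4 p [ 471.6 -282.4  174.1] yaw -1.24 F [-0.1  0.7 -3. ] open 22.8
shift [285.9  57.7   3.1] roll -0.0705 j6 -42.0
```

```bash
python3 -m inch '[[0,30,6,0,-0.007],[0,75,15,1,-0.018],[0,120,24,1,-0.03],[0,165,33,2,-0.041],[0,210,42,2,-0.052],[0,250,50,3,-0.062],[0,275,56,3,-0.068],[0,286,58,3,-0.0705]]'; python3 -m inch '[[0,0,0,0,0],[0,0,0,0,0],[0,0,0,0,0]]';python3 go.py .5355 .0022 .15 2.8; python3 - <<'E'
from m import *
p,_=cap('top');q,_=cap('scene')
P=cloud('top');S=cloud('scene')
y=[int(v) for v in pix('scene',[.54,0,.11])[0]]
cv2.imwrite('pics/c.png',cv2.resize(q[y[1]-66:y[1]+66,y[0]-88:y[0]+88,::-1],(800,600),interpolation=cv2.INTER_CUBIC)); print(y)
for C in (P,S): print(rect(C,(.5355,0),.1,.155,.173)); print(rect(C,(.5355,0),.1,.012,.03))
print(rect(S,(.565,0),.1,.135,.164)); print(rect(S,(.43,-.153),.05,.006,.06))
E
```

```text
time_s: 13.2
position: [0.5342, 0.0051, 0.1726]
tcp_rot: [[-0.052, 0.999, -0.002], [0.999, 0.052, 0.015], [0.015, -0.001, -1.0]]
force: [0.7, -1.6, -2.5]
opening: 0.269
time_s: 13.5
position: [0.5337, 0.0038, 0.1719]
tcp_rot: [[-0.05, 0.999, -0.004], [0.999, 0.05, 0.015], [0.015, -0.003, -1.0]]
force: [0.4, 0.3, -2.6]
opening: 0.263
t 13.5 p [533.7   3.8 171.9] yaw 2.89 F [ 0.4  0.3 -2.6] open 22.9
shift [-2.1  1.8 21.9] roll 0.0016 j6 -15.0
[255, 184]
(96, array([0.5611, 0.0525, 0.1628]), ((558.2650756835938, 5.118175506591797), (119.6016616821289, 25.955018997192383), 86.15022277832031))
(13, array([0.5878, 0.0735, 0.0218]), ((590.6771850585938, 6.118202209472656), (12.9033842086792, 146.69003295898438), 2.349066972732544))
(1020, array([0.5544, 0.0242, 0.1645]), ((535.6577758789062, 3.6821861267089844), (91.6583480834961, 121.86238098144531), 3.3922359943389893))
(944, array([0.5823, 0.0318, 0.0218]), ((546.4088745117188, 3.4677276611328125), (112.70380401611328, 150.0883331298828), 2.4526615142822266))
(784, array([0.5765, 0.0232, 0.1546]), ((536.1709594726562, 3.6471405029296875), (91.55961608886719, 121.48560333251953), 2.6861748695373535))
(22, array([ 0.437 , -0.1674,  0.0492]), ((435.0126953125, -167.0812530517578), (16.41888999938965, 11.096868515014648), 3.5685081481933594))
```

View pics/c.png

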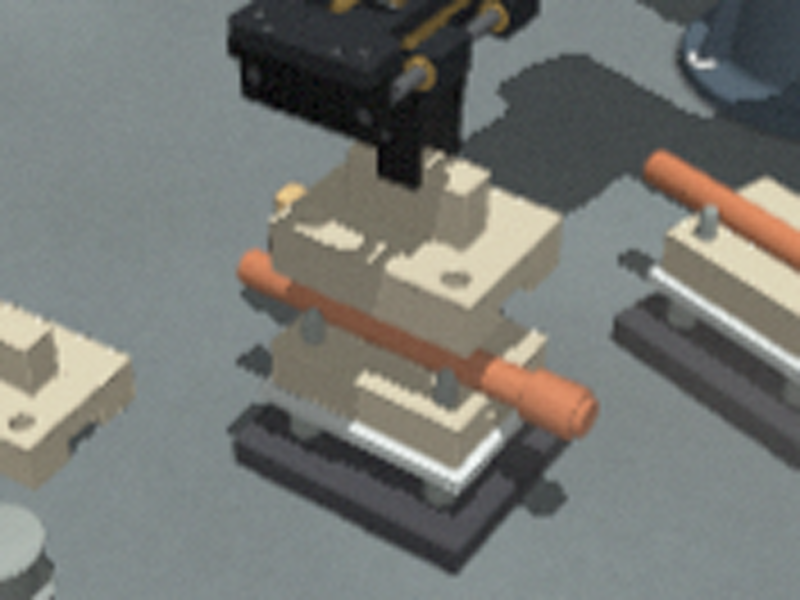

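```bash
python3 - <<'E'
from h import *
f=lambda u,v:(u/800*176-.5+167+.5,v/600*132+118)
for n,u,v,z in (('hole',456,279,.164),('dowL',446,371,.105),('dowR',313,311,.105)): print(n,(world('scene',f(u,v),z=z)*1000).round(1))
a=np.radians(2.8)
for cx,cy in ((.5355,.0022),(.5362,.0025)):
  for y in (.042,-.042): print(cx+.03*np.cos(a)-y*np.sin(a),cy+.03*np.sin(a)+y*np.cos(a))
E
```

```text
hole [561.4  47.8 164. ]
dowL [563.6  46.  105. ]
dowR [568.  -37.1 105. ]
0.5634124937888273 0.04561535086220863
0.5675158744516587 -0.038284364674471834
0.5641124937888273 0.04591535086220863
0.5682158744516588 -0.03798436467447183
```

```bash
python3 -m inch '[[0,-1,1,5,0],[0,-2,2,12,0],[0,-2,2,20,0],[0,-2,2,21,0],[0,-2,2,21,0],[0,-2,2,21,0]]'; python3 go.py .5354 .0021 .14 2.9
```

```text
time_s: 14.2
position: [0.5362, 0.0023, 0.1514]
tcp_rot: [[-0.05, 0.999, -0.002], [0.999, 0.05, 0.015], [0.015, -0.002, -1.0]]
force: [0.4, 0.3, -1.4]
opening: 0.265
t 14.2 p [536.2   2.3 151.4] yaw 2.87 F [ 0.4  0.3 -1.4] open 23.1
shift [-0.3 -0.8 11.4] roll -0.0005 j6 -16.0
```

```bash
python3 -m inch '[[0,0,-0.5,3,0],[0,0,-0.5,5,0],[0,0,-0.5,7,0],[0,0,-0.5,9,0],[0,0,-0.5,9,0]]'; python3 go.py .5354 .0021 .135 2.9
```

```text
time_s: 14.7
position: [0.5355, 0.0024, 0.142]
tcp_rot: [[-0.05, 0.999, -0.003], [0.999, 0.05, 0.015], [0.015, -0.002, -1.0]]
force: [-0.5, 0.1, -3.0]
opening: 0.265
t 14.7 p [535.5   2.4 142. ] yaw 2.88 F [-0.5  0.1 -3. ] open 23.1
shift [-0.4 -0.1  7. ] roll -0.0004 j6 -16.0
```

```bash
python3 -m inch '[[0,0,0,2,0],[0,0,0,4,0],[0,0,0,6,0],[0,0,0,6,0]]'; python3 go.py .5354 .0021 .1247 2.9;python3 -m inch '[[0,0,0,2,0],[0,0,0,4,0],[0,0,0,5,0],[0,0,0,5,0]]'; python3 go.py .5354 .0021 .1247 2.9
```

```text
time_s: 15.1
position: [0.5352, 0.0026, 0.1357]
tcp_rot: [[-0.05, 0.999, -0.004], [0.999, 0.05, 0.015], [0.015, -0.003, -1.0]]
force: [-0.2, -0.1, -2.5]
opening: 0.267
t 15.1 p [535.2   2.6 135.7] yaw 2.88 F [-0.2 -0.1 -2.5] open 23.3
shift [-0.6  0.2 11. ] roll -0.0004 j6 -16.0
time_s: 15.5
position: [0.5352, 0.0026, 0.1305]
tcp_rot: [[-0.05, 0.999, -0.004], [0.999, 0.05, 0.015], [0.015, -0.003, -1.0]]
force: [-0.2, 0.0, -2.2]
opening: 0.267
t 15.5 p [535.2   2.6 130.5] yaw 2.87 F [-0.2  0.  -2.2] open 23.2
shift [-0.6  0.2  5.8] roll -0.0005 j6 -16.0
```

```bash
python3 -m inch '[[0,0,0,2,0],[0,0,0,4,0],[0,0,0,6,0],[0,0,0,8,0],[0,0,0,8,0],[0,0,0,8,0]]'; python3 go.py .5354 .0021 .1167 2.9
```

```text
time_s: 16.1
position: [0.5351, 0.0027, 0.1228]
tcp_rot: [[-0.05, 0.999, -0.004], [0.999, 0.05, 0.015], [0.015, -0.003, -1.0]]
force: [-1.7, -0.8, 2.0]
opening: 0.265
t 16.1 p [535.1   2.7 122.8] yaw 2.88 F [-1.7 -0.8  2. ] open 23.1
shift [-0.8  0.3  6.1] roll -0.0003 j6 -16.0
```

Seated: 2 mm into the spring travel. Pressing the remaining 6 mm.

```bash
python3 -m inch '[[0,0,0,1.5,0],[0,0,0,3,0],[0,0,0,4.5,0],[0,0,0,6,0],[0,0,0,6,0],[0,0,0,6,0]]'; python3 go.py .5354 .0021 .1167 2.9;  python3 - <<'E'
from m import *
q,_=cap('scene');S=cloud('scene')
y=[int(v) for v in pix('scene',[.54,0,.09])[0]]
cv2.imwrite('pics/d.png',cv2.resize(q[y[1]-66:y[1]+66,y[0]-88:y[0]+88,::-1],(800,600),interpolation=cv2.INTER_CUBIC))
print(rect(S,(.535,0),.1,.098,.115));print(rect(S,(.535,0),.12,.035,.055)[:2]);print('seated face L/R',rect(S,(.565,.06),.02,.1,.12)[:2],rect(S,(.57,-.04),.02,.1,.12)[:2])
E
```

```text
time_s: 16.7
position: [0.5349, 0.0027, 0.1174]
tcp_rot: [[-0.05, 0.999, -0.004], [0.999, 0.05, 0.015], [0.015, -0.003, -1.0]]
force: [-3.5, -0.3, 7.8]
opening: 0.269
t 16.7 p [534.9   2.7 117.4] yaw 2.89 F [-3.5 -0.3  7.8] open 23.4
shift [-0.7  0.5  0.7] roll -0.0002 j6 -16.0
(988, array([0.5575, 0.0235, 0.1096]), ((536.5679931640625, 2.0312728881835938), (92.11795043945312, 122.09381103515625), 3.110119104385376))
(370, array([0.5824, 0.0266, 0.0477]))
seated face L/R (119, array([0.567 , 0.0563, 0.109 ])) (144, array([ 0.5715, -0.0409,  0.1093]))
```

View pics/d.png

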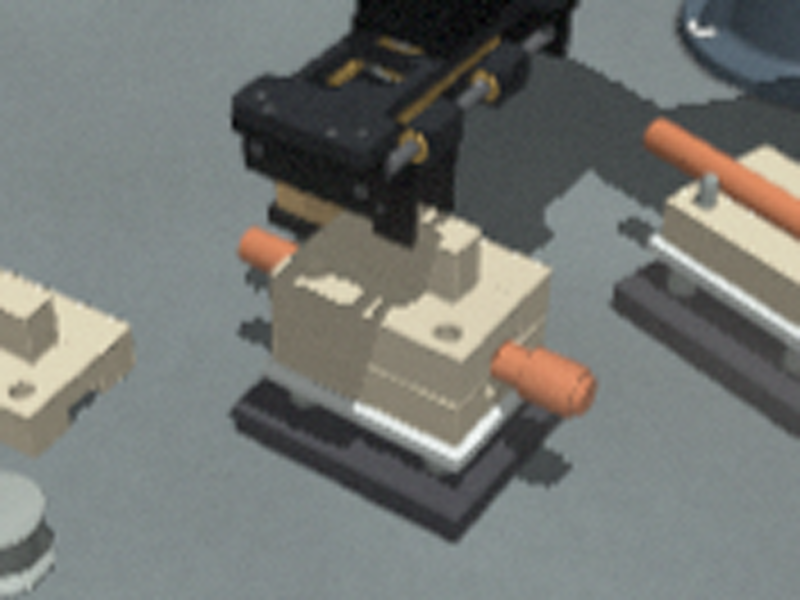

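```bash
python3 -m inch '[[0,0,0,0.4,0],[0,0,0,0.4,0],[0,0,0,0.4,0],[0,0,0,0.4,0]]'; python3 - <<'E'
from m import *
cap('scene');S=cloud('scene')
print('top',rect(S,(.567,.056),.02,.1,.12)[:2],'block',rect(S,(.432,-.153),.05,.006,.06))
bot.hand_in(); print(bot.read_state()['time_s'])
E
```

```text
time_s: 17.15
position: [0.5348, 0.0027, 0.1177]
tcp_rot: [[-0.05, 0.999, -0.004], [0.999, 0.051, 0.014], [0.015, -0.003, -1.0]]
force: [-3.1, 0.6, 7.8]
opening: 0.266
top (144, array([0.5676, 0.0537, 0.1092])) block (107, array([ 0.4419, -0.1528,  0.0231]), ((440.95269775390625, -153.14907836914062), (14.08346939086914, 51.222206115722656), 12.402132034301758))
the job is handed in; nothing more can be done
the job is handed in; nothing more can be done
```

I carried out both parts of the job and handed it in at about 17 s of the 72 s, still holding the upper half pressed. `bot.hand_in()` reports no verdict, so these are only my own checks.

- **Stroke:** I pressed the rubbing block on the bare land and stroked it from the collar end (y about +30 mm) to the other end (about -30 mm). Depth readings at both ends put the bed 3.6–4 mm down. The block was within about 1 mm of the land's centre line at the far end.
- **Block:** I released it upright on the bench at about (0.43, -0.15), roughly 0.19 m from the stand's centre. The arm partly hid it in the last pictures, so I did not measure its tilt. In the last viewed picture it looked upright.
- **Upper half:** It slid onto both dowels without resistance, and the joint looks closed in the last picture. The press is steady:
  - **Bed depth:** the top of the upper half puts the bed about 7.8 mm down, and the measured force suggests about 7.3 mm.
  - **Force:** about 10 N, including the weight of the half.
- **Small disagreement:** a side force of about 3 N along x remained, probably the dowels rubbing in their holes. The tool also ended tilted about 0.9°, against about 0.7° when it gripped the upper half.
- **Tin, reel and coupling:** no move went near them, but I did not measure their positions again.

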